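# Record a clip that points out the blue stone

## Task

Make a short clip for the stone setter: press the green button on the recorder box to start it, then point at the pendant with the blue stone by holding the fingertips straight above the middle of the stone, about 2 cm over it and without touching, for at least two seconds, then press the red button to stop the recording and draw back clear. Do not come down low over the amber or white pendant, do not touch the vices that hold the pendants, and leave everything else on the bench where it stands; nothing is picked up.

Things in the scene. Friction and masses are not known exactly. Their poses are not given: they have to be found in the camera images.
- recorder: recorder box fixed to the bench, dark steel, 110 mm (its x) by 170 mm (its y) by 55 mm high; origin at the centre of its underside. The green button stands at x -10, y +45 mm and the red one at x -10, y -45 mm on its flat top; its yaw varies
- start_button_top (a point): centre of the top face of the green start button (32 mm across, in a black collar 48 mm across); it stands 77 mm above the bench when up, 10 mm proud of the collar, and moves down with the button; z up
- stop_button_top (a point): centre of the top face of the red stop button (32 mm across, in a black collar 48 mm across); it stands 77 mm above the bench when up, 10 mm proud of the collar, and moves down with the button; z up
- start_button (a joint): green button: 0 up, 0.006 m fully down; springs back; about 4 N presses it fully; counts as pressed beyond 0.004 m
- stop_button (a joint): red button: 0 up, 0.006 m fully down; springs back; about 4 N presses it fully; counts as pressed beyond 0.004 m
- blue_stone (a point): topmost point, at the centre, of the domed blue stone, 98 mm above the bench; z up
- amber_stone (a point): topmost point, at the centre, of the domed amber stone, 98 mm above the bench; z up
- white_stone (a point): topmost point, at the centre, of the domed white stone, 98 mm above the bench; z up
- blue_vice: loose engraver's vice: black upright cylinder 68 mm across with a steel chuck on top, 0.8 kg, holding a round brass pendant (36 mm across) with a domed blue stone (30 mm across). 98 mm tall overall; origin at the centre of its underside, z up along its axis; round, so its yaw does not matter
- amber_vice: loose engraver's vice: black upright cylinder 68 mm across with a steel chuck on top, 0.8 kg, holding a round brass pendant (36 mm across) with a domed amber stone (30 mm across). 98 mm tall overall; origin at the centre of its underside, z up along its axis; round, so its yaw does not matter
- white_vice: loose engraver's vice: black upright cylinder 68 mm across with a steel chuck on top, 0.8 kg, holding a round brass pendant (36 mm across) with a domed white stone (30 mm across). 98 mm tall overall; origin at the centre of its underside, z up along its axis; round, so its yaw does not matter
- bur_stand: bystander: loose wooden block 70 x 110 x 40 mm with three rows of small burs, 70 mm tall in all; origin under its centre
- mug: bystander: loose white mug, 76 mm across, 88 mm tall, handle at its +y; origin under its centre
- jar: bystander: loose amber glass jar with a steel cap, 52 mm across, 60 mm tall; origin under its centre
- graver: bystander: loose hand tool with a dark wooden handle, 150 mm long, lying along its x, under 40 mm high; origin under its middle
- loupe: bystander: loose black eye loupe, upright cylinder 34 mm across, 34 mm tall; origin under its centre
- ring_clamp: bystander: loose wooden ring clamp with a brass band, 110 x 24 x 20 mm, lying along its x; origin under its centre
Things that resemble listed ones, but are neither listed nor needed, are in the scene too. Leave any pink look-alike of the amber_vice alone.

How it is judged:
On the way, in this order (a step that is already met when the one before it is completed fails the run):
1. the green button is pressed (value of joint start_button above 0.004 m), for 0.05 s.
2. the fingertips point at the blue stone from just above for two seconds (horizontal distance between the grasp point and blue_stone below 0.016 m and z of the grasp point in the frame of blue_stone between 0.02 and 0.065 m), for 1.9 s.
3. the red button is pressed (value of joint stop_button above 0.004 m), for 0.05 s.
At the end, for the whole second after the job is handed in: Both buttons are up again (under 2 mm down), all three vices stand upright (within 0.05 rad), at rest and within 6 mm of where they began, and every bystander is within 20 mm of where it began (value of joint each of start_button, stop_button below 0.002 m and distance of each of blue_vice, amber_vice, white_vice from where it was at the start of the episode below 0.006 m and angle between each of blue_vice, amber_vice, white_vice's own z axis and vertical below 0.05 rad and linear speed of each of blue_vice, amber_vice, white_vice below 0.02 m/s and distance of each of bur_stand, mug, jar, graver, loupe, ring_clamp from where it was at the start of the episode below 0.02 m); the robot touches nothing.
It fails at once if the robot touches a vice or its pendant (over 0.5 N) (contact force between any of the fingers, the arm and blue_vice above 0.5 N or contact force between any of the fingers, the arm and amber_vice above 0.5 N or contact force between any of the fingers, the arm and white_vice above 0.5 N).
It fails at once if a vice is shifted or lifted by more than 6 mm (distance of any of blue_vice, amber_vice, white_vice from where it was at the start of the episode above 0.006 m).
It fails at once if the fingertips come down low (under about 30 mm) over the amber or the white stone ((horizontal distance between the grasp point and amber_stone below 0.02 m and z of the grasp point in the frame of amber_stone below 0.05 m) or (horizontal distance between the grasp point and white_stone below 0.02 m and z of the grasp point in the frame of white_stone below 0.05 m)).
It fails at once if a bystander is shifted or lifted by more than 20 mm (distance of any of bur_stand, mug, jar, graver, loupe, ring_clamp from where it was at the start of the episode above 0.02 m).
It also fails if it takes over 51 s, if anything falls off the work surface, if the arm or the gripper's body presses on something with over 40 N, if the wrist force passes 120 N, or if a joint passes its speed limit or range.

## Robot

A 6-joint arm with a two-finger parallel gripper is mounted at the origin on the work surface. World frame = base frame: x ahead of the robot, y to its left, z up, the work surface at z = 0. Lengths are in m, angles in rad, forces in N, time in s.
With the tool pointing down it reaches from about 0.4 to 0.825 m from the base axis. Payload 7 kg.
Tool frame: the origin (TCP) lies at the very end of the fingers, on their centre line; the grasp point (between the pads) lies 19 mm behind it (arm.pinch_z is the z of the grasp point in the tool frame, in m); z points along the fingers, y is the direction in which the jaws open and shut (so a half turn about z gives the same grasp; the last joint's range is limited). The gripper opens to 88 mm and grips with 3 to 60 N. Pads are 19 mm wide; open, the fingers measure 130 mm over their backs; the gripper's body (78 mm by 193 mm) begins 47 mm behind the grasp point.
Start: joints at [1.396, 0.359, 0.012, 0, -1.224, -0.288], TCP at [0.301, 0.604, 0.227] pointing down, gripper open.
Joint ranges: [-3.07, 3.07], [-1.43, 2.12], [-1.02, 1.25], [-3.03, 1.67], [-3.05, -0], [-3.03, 3.03]. Speed limits (rad/s): [2.39, 2.39, 3.01, 3.14, 3.14, 3.14].

## Interface

Orientations are given as [roll, pitch, yaw] about the fixed x, y, z axes, in that order (R = Rz(yaw) Ry(pitch) Rx(roll)).
In Python, from station import arm gives the robot as it stands.
- The arm moves only by the tool drive_tool, never from a script. Its argument "targets" is a list of rows, each a list of 6 numbers: the shift along the world's x, y, z in units of 0.04 m (1.0 is 0.04 m), then the turn, a rotation vector about the world's x, y, z in units of 6 degrees (1.0 is 6 degrees). In form: [[x, y, z, wx, wy, wz], ...]. A call has 1 to 5 rows; each row shifts and turns the commanded pose from where the row before left it; what a row does not reach is not made up. A row lasts 1/8 s, in which the tool goes at most 62.5 mm and 10.7 degrees, less where a joint would pass 70% of its speed; a pose out of reach is approached as far as the arm can. A call with a number of a shift or a turn outside -1 to 1 is refused whole. A call with a gripper value outside its range is refused whole. "claw" is the opening, from 0 (shut) to 1 (fully open), set as the call begins (left out, the last holds). The fingers move at their own pace and stop on an object; "newtons" is the grip in N (left out, the last holds). Time passes only in rows, so rows that do not move let the fingers close. It gives the time, the measured TCP pose, the force and the opening at its end, in the units of the state.
- arm.get_state(): the state, without advancing time (a new reading comes with each control period).
- arm.grab_frame(name): name is "scene" or "side" or "wrist"; returns (picture, depth): 384x512x3 uint8, red, green, blue; 384x512 float32, m along the optical axis (not along the pixel's ray), 0 where there is no reading.
- arm.get_calibration(name): a dict with "mtx" (3x3 intrinsics, pixels), "dist_coeffs" ([k1, k2, p1, p2, k3] as OpenCV has them; the pictures are not rectified), "origin" and "rotation" of the camera in the world. Camera axes: x right, y up, looking along -z (the intrinsics and any distortion apply to the point x, -y, -z); pixel columns grow to the right and rows downward; lengths in m; the calibration is good to about 2 mm. A picture is of the moment at which its call begins: read the wrist's pose just before it. get_calibration takes no time and is no camera call; for the wrist camera it gives the pose at the moment of the call.
- arm.job_done(): hands the job in, once; it reports no verdict.
Trained networks look in the newest picture that a camera, given by its name, has taken for a name from the list of things; names that differ only in an ending like _2 or _b are one class to them, and where a whole thing is asked for, a point or a joint stands for the part that bears it (a point fixed in the world has none). Each returns a list of dicts, best first, with "score" (0 to 1); they miss things now and then, are a little off and sometimes report something else, mostly with a low value. They report only what shows in the picture. A call takes as long as a camera call. They do not tell look-alikes from the thing itself.
- arm.search_frame(target, camera): "point" ([x, y, z] in m, in the coordinates of the camera as it stood for that picture, good to about 4 mm: the middle of the surface that is visible of it).
- arm.cut_out(target, camera): "pixels" (384x512 bool, what is visible of it).
- arm.landmark_of(target, camera): "point" ([x, y, z] in m, in the coordinates of the camera as it stood for that picture, good to about 4 mm: a listed point, or the origin of a listed thing).
The state is a dict: "t": time; "q": joint angles; "qd": joint speeds; "joint_efforts": joint torques, N m; "eef_pos": TCP position; "ee_rot": TCP orientation; "force": force on the tool from outside, world axes, zero at the start; "moment": the same for the moment, N m; "width": finger opening in m.
Only numpy, scipy, OpenCV 4.12 (cv2) and the standard library are available. Lean on these libraries where they do the work, as an engineer would, in place of code of your own. Each camera call takes 0.05 s, during which the arm holds its last target. There are 200 camera calls.

## Working session

There is one attempt and no reset: what is moved stays moved. The work goes in short steps, Python scripts to look and compute and a tool call to move; the robot and the scene stay as the last step left them, time stands still between calls to the robot, and variables do not carry over. Pictures are saved under pics/ and viewed, about 8 in all and at most 12, crops included, and the job is handed in when it is done.

Besides the shell and the picture viewer there is one more tool, called after "Request:" as name(argument=value, ...) on one line, values as JSON. drive_tool: Moves the arm, as the interface text tells. Shifts and turns lie within -1 to 1; 1 stands for 0.04 m of shift or 6 degrees of turn. Its arguments: {"type":"object","properties":{"targets":{"type":"array"},"claw":{"type":"number"},"newtons":{"type":"number"}},"required":["targets"]}

```bash
mkdir -p pics; cat > h.py <<'E'
import numpy as np, cv2
from station import arm
def w(p,c): return np.array(c["rotation"]).reshape(3,3)@np.array(p)+np.array(c["origin"])
def px(p,c):
    R=np.array(c["rotation"]).reshape(3,3); q=R.T@(np.array(p)-np.array(c["origin"])); q=q*[1,-1,-1]
    return cv2.projectPoints(q.reshape(1,3),np.zeros(3),np.zeros(3),np.array(c["mtx"]),np.array(c["dist_coeffs"]))[0].ravel()
def cloud(d,c):
    m=np.array(c["mtx"]);v,u=np.mgrid[:384,:512]
    n=cv2.undistortPoints(np.stack([u,v],-1).reshape(-1,1,2).astype(float),m,np.array(c["dist_coeffs"])).reshape(384,512,2)
    q=np.stack([n[...,0]*d,-n[...,1]*d,-d],-1)
    return q@np.array(c["rotation"]).reshape(3,3).T+np.array(c["origin"])
E
python3 - <<'E'
from h import *
ims=[]
for n in ["scene","side"]:
    im,d=arm.grab_frame(n);c=arm.get_calibration(n)
    cv2.imwrite(f"pics/{n}0.png",cv2.resize(im[...,::-1],(800,600)))
    for t in ["start_button_top","stop_button_top","recorder","blue_stone","amber_stone","white_stone","mug","jar","bur_stand"]:
        for r in arm.landmark_of(t,n)[:3]:
            p=w(r["point"],c);print(n,t,round(r["score"],2),p.round(3),(px(p,c)*1.5625).round())
print(arm.get_state())
E
```

```text
Traceback (most recent call last):
  File "h.py", line 3, in w
    def w(p,c): return np.array(c["rotation"]).reshape(3,3)@np.array(p)+np.array(c["origin"])
                       ~~~~~~~~~~~~~~~~~~~~~~~~~~~~~~~^^^^^
ValueError: cannot reshape array of size 3 into shape (3,3)
```

View pics/scene0.png

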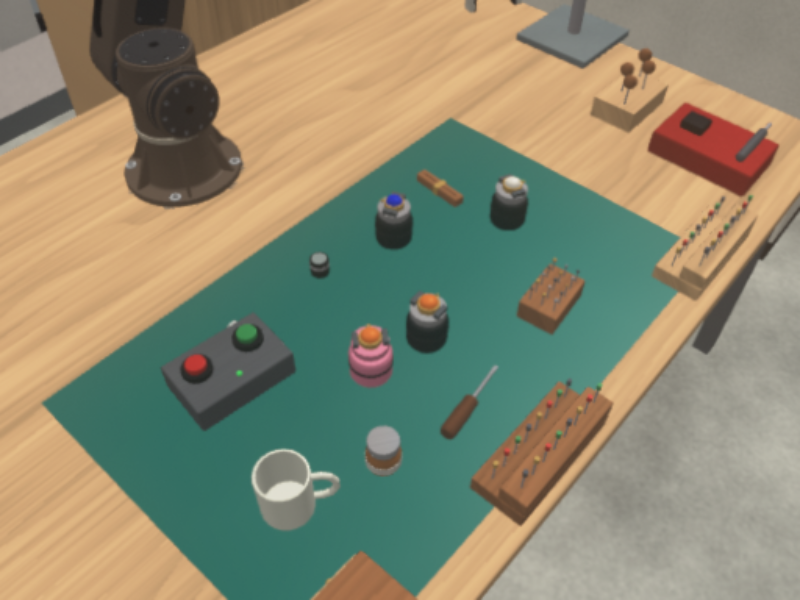

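The scene picture shows the recorder at (230,365) with green at (247,333) and red at (196,366). The blue pendant is at (394,205), amber at (428,305), its pink look-alike at (370,340) and white at (512,188). The `rotation` is roll, pitch, yaw, so I'm fixing the helper.

```bash
sed -i 's/np.array(c\["rotation"\]).reshape(3,3)/RM(c)/g' h.py; cat >> h.py <<'E'
from scipy.spatial.transform import Rotation
def RM(c): return Rotation.from_euler("xyz",c["rotation"]).as_matrix()
E
python3 - <<'E'
from h import *
for n in ["scene","side"]:
    im,d=arm.grab_frame(n);c=arm.get_calibration(n)
    cv2.imwrite(f"pics/{n}1.png",cv2.resize(im[...,::-1],(800,600)))
    np.savez(f"{n}1.npz",im=im,d=d)
    for t in ["start_button_top","stop_button_top","recorder","blue_stone","amber_stone","white_stone","mug","jar","bur_stand"]:
        for r in arm.landmark_of(t,n)[:3]:
            p=w(r["point"],c);print(n,t,round(r["score"],2),p.round(3),(px(p,c)*1.5625).round())
    P=cloud(d,c);hsv=cv2.cvtColor(im,cv2.COLOR_RGB2HSV);H,S,V=[hsv[...,i].astype(int) for i in range(3)]
    for nm,lo,hi,z0,z1 in [("green",50,75,.07,.085),("red",-6,5,.07,.085),("blue",110,130,.085,.11),("orange",6,18,.085,.11)]:
        h=np.where(H>170,H-180,H)
        m=(h>=lo)&(h<=hi)&(S>140)&(P[...,2]>z0)&(P[...,2]<z1)&(d>0)
        k,l=cv2.connectedComponents(m.astype(np.uint8))
        for i in range(1,k):
            q=P[l==i]
            if len(q)>15: print(n,nm,len(q),"bbox mid",((q.min(0)+q.max(0))/2).round(4),"size",np.ptp(q,0).round(3),"zmax",q[:,2].max().round(3))
print(arm.get_state())
E
```

```text
scene start_button_top 0.61 [ 0.469 -0.227  0.078] [243. 328.]
scene stop_button_top 0.72 [ 0.463 -0.315  0.078] [195. 361.]
scene recorder 0.74 [ 0.429  0.292 -0.001] [438. 190.]
scene recorder 0.58 [ 0.477 -0.273  0.001] [232. 379.]
scene recorder 0.39 [ 0.474 -0.23   0.077] [244. 331.]
scene blue_stone 0.63 [0.448 0.134 0.091] [392. 198.]
scene blue_stone 0.22 [ 0.648 -0.006  0.097] [428. 298.]
scene amber_stone 0.76 [ 0.625 -0.113  0.105] [370. 327.]
scene amber_stone 0.6 [ 0.642 -0.006  0.1  ] [425. 296.]
scene white_stone 0.5 [0.447 0.134 0.093] [392. 198.]
scene mug 0.78 [ 0.697 -0.359  0.001] [287. 505.]
scene jar 0.83 [ 0.747 -0.221  0.   ] [382. 461.]
scene bur_stand 0.6 [ 0.758  0.187 -0.005] [547. 308.]
scene red 128 bbox mid [ 0.4638 -0.3176  0.0752] size [0.03 0.03 0.01] zmax 0.08
scene blue 44 bbox mid [0.4519 0.1315 0.0957] size [0.024 0.024 0.008] zmax 0.1
scene orange 107 bbox mid [ 0.6482 -0.0045  0.093 ] size [0.032 0.034 0.015] zmax 0.1
scene orange 115 bbox mid [ 0.626  -0.1147  0.0924] size [0.031 0.031 0.014] zmax 0.099
side start_button_top 0.75 [ 0.476 -0.22
[... 1307 characters left out ...]
d [ 0.8516 -0.5416  0.0918] size [0.003 0.005 0.013] zmax 0.099
{'t': 1.1, 'q': array([ 1.39611397e+00,  3.58607437e-01,  1.18845506e-02, -1.44427269e-05,
       -1.22410458e+00, -2.88097999e-01]), 'qd': array([ 0.00198076, -0.00027839,  0.00035581,  0.001351  , -0.00052602,
       -0.00049937]), 'joint_efforts': array([-1.72048407e-03, -5.82403886e+01,  2.93286306e+01,  7.00216010e+00,
        1.23411929e-02, -1.79079638e-05]), 'eef_pos': array([0.30134653, 0.60396159, 0.22654709]), 'ee_rot': array([ 3.14155894e+00,  4.17489665e-06, -4.62785262e-01]), 'force': array([ 0.32621247, -0.26999471, -0.42171078]), 'moment': array([0.02598369, 0.00403562, 0.03211033]), 'width': 0.08769143146663368}
```

View pics/side1.png

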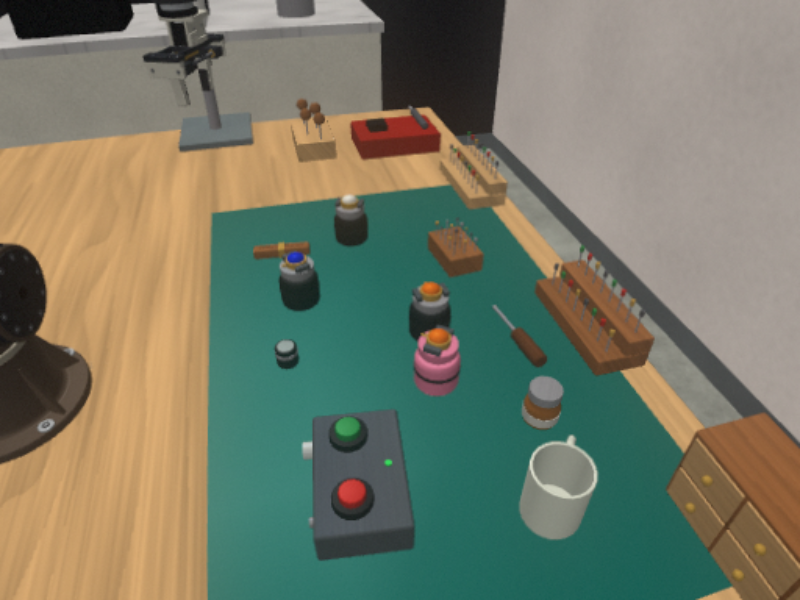

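Candidates for the stone:
- Blue dome: scene (394,200), side (295,258). It is the only blue one.
- Amber: scene (428,303).
- Pink look-alike with an orange stone: scene (370,335).
- White: scene (512,184).

I choose the blue at about (0.452, 0.132). The button measurements agree too: their 90 mm spacing matches the drawing. I'll close the fingers and travel high, then check close up.

Request:
drive_tool(targets=[[0.34,-0.95,0.3,0,0,0],[0.34,-0.95,0.3,0,0,0],[0.34,-0.95,0,0,0,0],[0.34,-0.95,0,0,0,0],[0.34,-0.95,0,0,0,0]], claw=0)

```text
t: 1.72
eef_pos: [0.3697, 0.4127, 0.2508]
ee_rot: [-3.141, -0.0, -0.463]
force: [-0.3, -0.2, 0.9]
width: 0.0435
```

Request:
drive_tool(targets=[[0.34,-0.95,0,0,0,0],[0.34,-0.95,0,0,0,0],[0.34,-0.95,0,0,0,0],[0.34,-0.95,0,0,0,0],[0.34,-0.95,0,0,0,0]])

```text
t: 2.35
eef_pos: [0.4376, 0.2227, 0.2508]
ee_rot: [-3.141, -0.0, -0.463]
force: [0.3, 0.3, -0.4]
width: 0.0004
```

```bash
python3 - <<'E'
from h import *
c=arm.get_calibration("wrist");im,d=arm.grab_frame("wrist")
z=np.load("scene1.npz")["im"][100:260,200:360]
a=cv2.resize(im,(480,360));b=cv2.resize(z,(320,320));b=cv2.copyMakeBorder(b,0,40,0,0,cv2.BORDER_CONSTANT)
cv2.imwrite("pics/crop1.png",np.hstack([a,b])[...,::-1])
P=cloud(d,c);h=cv2.cvtColor(im,cv2.COLOR_RGB2HSV)
for nm,lo,hi in [("blue",110,130),("green",50,75)]:
    m=(h[...,0]>=lo)&(h[...,0]<=hi)&(h[...,1]>140)&(P[...,2]>.07)&(P[...,2]<.11)&(d>0)
    if m.sum()>15:
        q=P[m];print(nm,m.sum(),((q.min(0)+q.max(0))/2).round(4),np.ptp(q,0).round(3))
for n in["scene","side"]:
  P=cloud(np.load(n+"1.npz")["d"],arm.get_calibration(n))
  v,u=(188,512) if n=="scene" else (203,349); print("white",P[int(v/1.5625),int(u/1.5625)])
s=arm.get_state();print(s["t"],s["q"],s["eef_pos"],s["ee_rot"],s["width"])
E
```

```text
blue 430 [0.4508 0.1357 0.0957] [0.026 0.027 0.009]
white [0.58377407 0.30141213 0.09028051]
white [0.57560058 0.30470737 0.09144481]
2.4 [ 8.67353018e-01  3.33729591e-02 -3.44945220e-01  4.80790609e-04
 -1.19294496e+00  2.39867690e-01] [0.43796478 0.219575   0.25087537] [ 3.14103302e+00 -3.23087909e-04 -4.63398049e-01] 0.0006485303760350495
```

View pics/crop1.png

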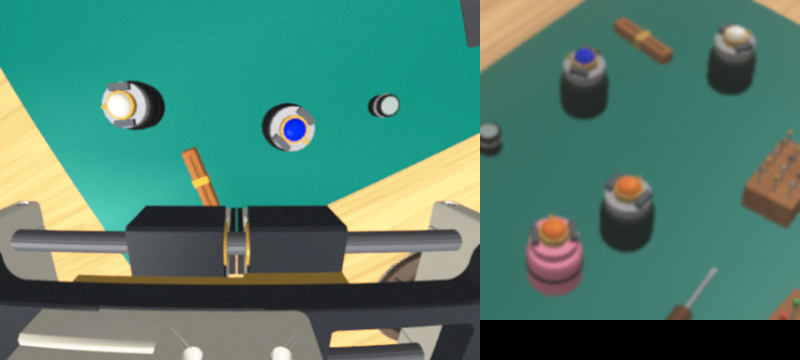

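The crop confirms it: blue stone at (293,130) in the wrist half, white at (120,105), and only the one blue. Moving on to the green button.

Request:
drive_tool(targets=[[0.08,-0.94,0,0,0,0],[0.08,-0.94,0,0,0,0],[0.08,-0.94,0,0,0,0],[0.08,-0.94,0,0,0,0],[0.08,-0.94,0,0,0,0]])

```text
t: 3.02
eef_pos: [0.4533, 0.0348, 0.2509]
ee_rot: [-3.141, -0.0, -0.463]
force: [0.6, 0.2, -1.0]
width: 0.0004
```

Request:
drive_tool(targets=[[0.08,-0.94,0,0,0,0],[0.08,-0.94,0,0,0,0],[0.08,-0.94,0,0,0,0],[0.08,-0.94,0,0,0,0],[0.08,-0.94,0,0,0,0]])

```text
t: 3.65
eef_pos: [0.4694, -0.1533, 0.2509]
ee_rot: [-3.141, -0.001, -0.463]
force: [0.7, -0.2, 0.3]
width: 0.0003
```

Request:
drive_tool(targets=[[0.08,-0.94,0,0,0,0],[0.08,-0.94,0,0,0,0],[0,0,-0.9,0,0,0],[0,0,-0.9,0,0,0],[0,0,0,0,0,0]])

```text
t: 4.28
eef_pos: [0.4739, -0.2271, 0.1764]
ee_rot: [3.14, 0.005, -0.463]
force: [-0.3, -0.1, 0.6]
width: 0.0003
```

```bash
python3 - <<'E'
from h import *
s=arm.get_state();print(s["t"],s["q"],s["eef_pos"],s["ee_rot"],s["force"])
im,d=arm.grab_frame("wrist");c=arm.get_calibration("wrist")
cv2.imwrite("pics/w2.png",im[...,::-1])
P=cloud(d,c);h=cv2.cvtColor(im,cv2.COLOR_RGB2HSV);H=h[...,0]
for nm,mm in [("green",(H>50)&(H<75)),("red",(H<5)|(H>174))]:
    m=mm&(h[...,1]>140)&(P[...,2]>.07)&(P[...,2]<.085)&(d>0)
    if m.sum()>15:
        q=P[m];print(nm,m.sum(),((q.min(0)+q.max(0))/2).round(4),np.ptp(q,0).round(3))
E
```

```text
4.275 [-7.35554023e-02  1.56543140e-01 -3.83851518e-01 -5.69163364e-04
 -1.03558856e+00  1.18121527e+00] [ 0.47391014 -0.22705607  0.17640387] [ 3.14007412  0.00498366 -0.4634318 ] [-0.30062865 -0.10781003  0.57494777]
green 752 [ 0.4756 -0.2256  0.0759] [0.031 0.033 0.011]
red 826 [ 0.463  -0.3168  0.0758] [0.033 0.034 0.011]
```

View pics/w2.png

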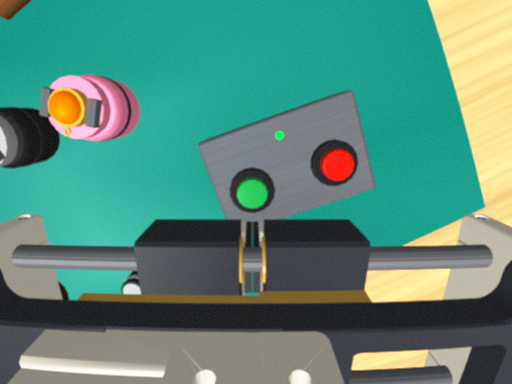

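The wrist view shows the green button at (252,190) directly ahead of the fingers and red at (338,165). The measurements agree within 2 mm. Pressing green.

Request:
drive_tool(targets=[[0,0,-1,0,0,0],[0,0,-0.9,0,0,0],[0,0,-0.4,0,0,0],[0,0,-0.3,0,0,0],[0,0,0,0,0,0]])

```text
t: 4.95
eef_pos: [0.4767, -0.2272, 0.0754]
ee_rot: [-3.141, -0.001, -0.462]
force: [0.3, 1.0, 1.9]
width: 0.0006
```

Request:
drive_tool(targets=[[0,0,-0.08,0,0,0],[0,0,0,0,0,0],[0,0,0,0,0,0]])

```text
t: 5.32
eef_pos: [0.4768, -0.2273, 0.0722]
ee_rot: [-3.141, -0.002, -0.462]
force: [2.1, 0.8, 2.9]
width: 0.0004
```

Request:
drive_tool(targets=[[0,0,-0.05,0,0,0],[0,0,-0.03,0,0,0],[0,0,0,0,0,0],[0,0,0,0,0,0]])

```text
t: 5.82
eef_pos: [0.4769, -0.2274, 0.0708]
ee_rot: [-3.141, -0.003, -0.462]
force: [-4.3, 6.2, 26.2]
width: 0.0004
```

```bash
python3 - <<'E'
from h import *
im,d=arm.grab_frame("side");s=arm.get_state();print(s["t"],s["eef_pos"],s["force"])
cv2.imwrite("pics/s3.png",cv2.resize(im[200:350,170:330],(800,600)*1 if 0 else (640,600))[...,::-1])
E
```

```text
5.875 [ 0.47692884 -0.22739946  0.07080674] [-4.91277441  6.77159276 25.84809111]
```

View pics/s3.png

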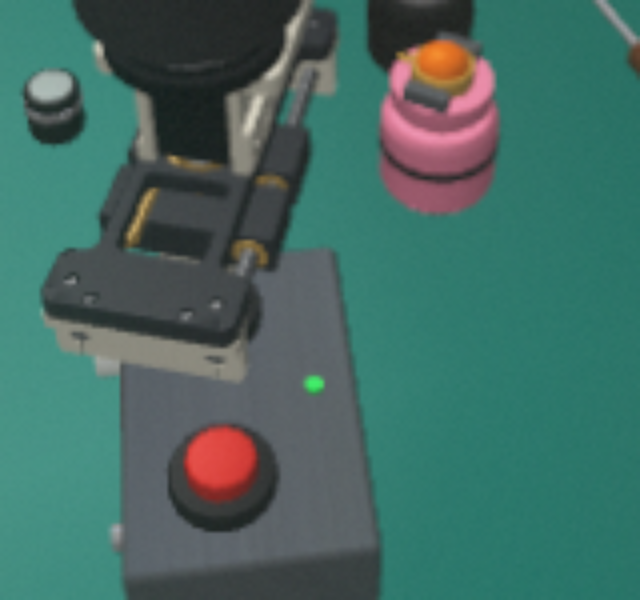

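Force rose to 26 N at z 0.0708, so the button hit its bottom stop and counts as pressed. Up and over to blue.

Request:
drive_tool(targets=[[0,0,1,0,0,0],[0,0,1,0,0,0],[0,0,1,0,0,0],[0,0,1,0,0,0],[0,0,0,0,0,0]])

```text
t: 6.5
eef_pos: [0.477, -0.2277, 0.2312]
ee_rot: [-3.14, -0.005, -0.463]
force: [-0.5, 0.4, -0.5]
width: 0.0001
```

Request:
drive_tool(targets=[[-0.06,0.9,0,0,0,0],[-0.06,0.9,0,0,0,0],[-0.06,0.9,0,0,0,0],[-0.06,0.9,0,0,0,0],[-0.06,0.9,0,0,0,0]])

```text
t: 7.12
eef_pos: [0.4626, -0.0464, 0.2269]
ee_rot: [3.14, 0.002, -0.463]
force: [0.3, -0.1, 0.0]
width: 0.0003
```

Request:
drive_tool(targets=[[-0.06,0.9,0,0,0,0],[-0.06,0.9,0,0,0,0],[-0.06,0.9,0,0,0,0],[-0.06,0.9,0,0,0,0],[-0.06,0.9,0,0,0,0]])

```text
t: 7.75
eef_pos: [0.4508, 0.1334, 0.2269]
ee_rot: [3.14, 0.001, -0.463]
force: [0.6, -0.5, 0.9]
width: 0.0005
```

Request:
drive_tool(targets=[[0,0,-0.7,0,0,0],[0,0,-0.7,0,0,0],[0,0,0,0,0,0],[0,0,0,0,0,0]])

```text
t: 8.25
eef_pos: [0.452, 0.1326, 0.1726]
ee_rot: [3.141, -0.0, -0.463]
force: [0.1, -0.3, 0.7]
width: 0.0001
```

```bash
python3 - <<'E'
from h import *
s=arm.get_state();print(s["t"],s["eef_pos"],s["ee_rot"],s["force"])
ims=[]
for n in ["scene","side","wrist"]:
    im,d=arm.grab_frame(n);c=arm.get_calibration(n);P=cloud(d,c);h=cv2.cvtColor(im,cv2.COLOR_RGB2HSV);H=h[...,0]
    m=(H>=110)&(H<=130)&(h[...,1]>140)&(P[...,2]>.08)&(P[...,2]<.11)&(d>0)
    if m.sum()>8:
        q=P[m];print(n,m.sum(),((q.min(0)+q.max(0))/2).round(4),np.ptp(q,0).round(3))
    ims.append(im)
    u,v=px([.452,.132,.098],c).astype(int); 
    if n!="wrist": ims[-1]=cv2.resize(im[max(0,v-70):v+50,max(0,u-60):u+60],(384,384))
cv2.imwrite("pics/p4.png",np.hstack(ims[:2])[...,::-1])
E
```

```text
8.25 [0.45199238 0.13263237 0.17259105] [ 3.14117996e+00 -2.24856003e-04 -4.62826310e-01] [ 0.13090308 -0.33434819  0.66018351]
scene 44 [0.4515 0.1316 0.0949] [0.024 0.023 0.009]
side 54 [0.4519 0.1311 0.0952] [0.024 0.021 0.011]
wrist 646 [0.4514 0.1345 0.0956] [0.027 0.027 0.009]
```

View pics/p4.png

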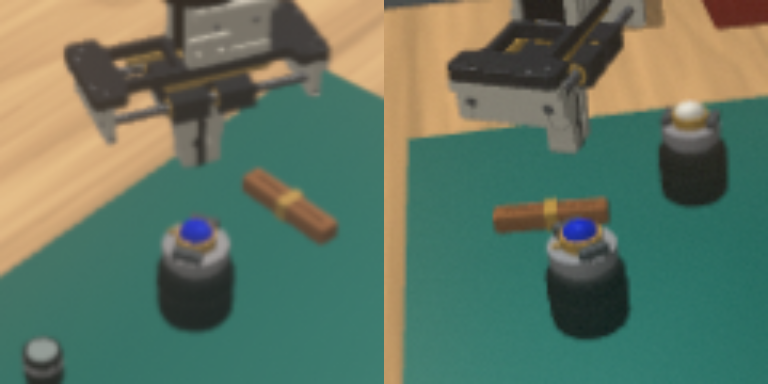

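In both crops the closed fingers stand straight above the blue stone, at (196,160) and (570,150), and the vice hasn't moved. The offset is about 1 mm. I'll go down to 2 cm above it and hold.

Request:
drive_tool(targets=[[0,0,-0.5,0,0,0],[0,0,-0.5,0,0,0],[0,0,-0.2,0,0,0],[0,0,-0.13,0,0,0],[0,0,0,0,0,0]])

```text
t: 9.02
eef_pos: [0.452, 0.1329, 0.1193]
ee_rot: [-3.141, -0.0, -0.463]
force: [0.5, 0.3, 0.3]
width: 0.0007
```

Request:
drive_tool(targets=[[0,0,0,0,0,0],[0,0,0,0,0,0],[0,0,0,0,0,0],[0,0,0,0,0,0],[0,0,0,0,0,0]])

```text
t: 9.65
eef_pos: [0.4517, 0.1328, 0.119]
ee_rot: [-3.142, 0.0, -0.463]
force: [0.2, 0.5, 0.4]
width: 0.0005
```

Request:
drive_tool(targets=[[0,0,0,0,0,0],[0,0,0,0,0,0],[0,0,0,0,0,0],[0,0,0,0,0,0],[0,0,0,0,0,0]])

```text
t: 10.28
eef_pos: [0.4518, 0.1328, 0.119]
ee_rot: [-3.142, -0.0, -0.463]
force: [0.1, 0.1, 0.1]
width: 0.0004
```

Request:
drive_tool(targets=[[0,0,0,0,0,0],[0,0,0,0,0,0],[0,0,0,0,0,0],[0,0,0,0,0,0],[0,0,0,0,0,0]])

```text
t: 10.9
eef_pos: [0.4518, 0.1328, 0.119]
ee_rot: [3.142, 0.0, -0.463]
force: [-0.0, -0.5, -0.3]
width: 0.0005
```

Request:
drive_tool(targets=[[0,0,0,0,0,0],[0,0,0,0,0,0],[0,0,0,0,0,0],[0,0,0,0,0,0],[0,0,0,0,0,0]])

```text
t: 11.52
eef_pos: [0.4518, 0.1327, 0.119]
ee_rot: [3.142, -0.0, -0.463]
force: [-0.1, 0.2, -0.4]
width: 0.0003
```

Request:
drive_tool(targets=[[0,0,0,0,0,0],[0,0,0,0,0,0],[0,0,0,0,0,0],[0,0,0,0,0,0],[0,0,0,0,0,0]])

```text
t: 12.15
eef_pos: [0.4518, 0.1328, 0.119]
ee_rot: [-3.142, -0.0, -0.463]
force: [-0.1, -0.0, 0.1]
width: 0.0005
```

Held for over 3 s. Now up and to the red button at (0.463, -0.317).

Request:
drive_tool(targets=[[0,0,0.9,0,0,0],[0,0,0.9,0,0,0],[0,0,0.9,0,0,0],[0.02,-0.94,0,0,0,0],[0.02,-0.94,0,0,0,0]])

```text
t: 12.78
eef_pos: [0.4534, 0.0571, 0.2275]
ee_rot: [-3.14, -0.001, -0.461]
force: [0.5, 0.1, -0.0]
width: 0.0009
```

Request:
drive_tool(targets=[[0.02,-0.94,0,0,0,0],[0.02,-0.94,0,0,0,0],[0.02,-0.94,0,0,0,0],[0.02,-0.94,0,0,0,0],[0.02,-0.94,0,0,0,0]])

```text
t: 13.4
eef_pos: [0.4572, -0.1316, 0.2271]
ee_rot: [-3.141, -0.0, -0.463]
force: [0.7, -0.6, -0.2]
width: 0.0006
```

Request:
drive_tool(targets=[[0.02,-0.94,0,0,0,0],[0.02,-0.94,0,0,0,0],[0.02,-0.94,0,0,0,0],[0.02,-0.94,0,0,0,0],[0.02,-0.94,0,0,0,0]])

```text
t: 14.02
eef_pos: [0.4612, -0.3197, 0.2269]
ee_rot: [-3.142, 0.0, -0.463]
force: [0.8, -0.3, 0.7]
width: 0.0005
```

Request:
drive_tool(targets=[[0,0,-0.9,0,0,0],[0,0,-0.9,0,0,0],[0,0,-0.9,0,0,0],[0,0,0,0,0,0],[0,0,0,0,0,0]])

```text
t: 14.65
eef_pos: [0.4622, -0.3188, 0.1203]
ee_rot: [3.141, -0.001, -0.462]
force: [0.6, 0.0, 0.2]
width: 0.0008
```

Request:
drive_tool(targets=[[0,0.03,-0.6,0,0,0],[0,0,-0.4,0,0,0],[0,0,-0.2,0,0,0],[0,0,-0.08,0,0,0],[0,0,0,0,0,0]])

```text
t: 15.28
eef_pos: [0.4619, -0.3174, 0.0709]
ee_rot: [3.141, -0.002, -0.462]
force: [-6.1, 8.0, 24.4]
width: 0.0005
```

Request:
drive_tool(targets=[[0,0,-0.03,0,0,0],[0,0,0,0,0,0],[0,0,0,0,0,0]])

```text
t: 15.65
eef_pos: [0.462, -0.3175, 0.0707]
ee_rot: [3.141, -0.002, -0.461]
force: [-10.2, 10.4, 33.2]
width: 0.0004
```

Red is bottomed out. Drawing back up.

Request:
drive_tool(targets=[[0,0,1,0,0,0],[0,0,1,0,0,0],[0,0,1,0,0,0],[0,0,1,0,0,0],[0,0,0.5,0,0,0]])

```text
t: 16.27
eef_pos: [0.4622, -0.3178, 0.2499]
ee_rot: [-3.141, -0.004, -0.463]
force: [0.5, 0.3, -1.0]
width: 0.0005
```

Request:
drive_tool(targets=[[0,-0.9,0,0,0,0],[0,-0.9,0,0,0,0],[0,0,0,0,0,0],[0,0,0,0,0,0],[0,0,0,0,0,0]])

```text
t: 16.9
eef_pos: [0.4614, -0.3887, 0.2469]
ee_rot: [-3.142, -0.0, -0.462]
force: [-0.1, -0.4, 0.5]
width: 0.0006
```

```bash
python3 - <<'E'
from h import *
s=arm.get_state();print(s["t"],s["eef_pos"],s["qd"].round(3),s["force"])
for n in ["scene","side"]:
    im,d=arm.grab_frame(n);c=arm.get_calibration(n);P=cloud(d,c);hsv=cv2.cvtColor(im,cv2.COLOR_RGB2HSV)
    z=np.load(n+"1.npz")
    H=hsv[...,0].astype(int);H=np.where(H>170,H-180,H)
    for nm,lo,hi,z0 in [("green",50,75,.06),("red",-6,5,.06),("blue",110,130,.085),("orange",6,18,.085)]:
        m=((H>=lo)&(H<=hi)&(hsv[...,1]>140)&(P[...,2]>z0)&(P[...,2]<.11)&(d>0)).astype(np.uint8)
        k,l=cv2.connectedComponents(m)
        for i in range(1,k):
            q=P[l==i]
            if len(q)>30: print(n,nm,((q.min(0)+q.max(0))/2).round(4),"ztop",np.percentile(q[:,2],80).round(4))
    if n=="side": cv2.imwrite("pics/end.png",np.hstack([im[80:384,100:512],cv2.absdiff(im,z["im"])[80:384,130:512]])[...,::-1])
E
```

```text
16.9 [ 0.46141396 -0.3886528   0.24687647] [ 0.004 -0.001  0.002  0.001  0.001  0.001] [-0.05850822 -0.44897629  0.54333071]
scene red [ 0.4611 -0.3156  0.0725] ztop 0.0775
scene blue [0.4514 0.1319 0.096 ] ztop 0.0967
scene orange [ 0.6474 -0.0051  0.0923] ztop 0.0963
scene orange [ 0.6266 -0.1161  0.0933] ztop 0.0965
side orange [ 0.654  -0.0112  0.0945] ztop 0.0978
side orange [ 0.6261 -0.1142  0.0933] ztop 0.0976
```

View pics/end.png

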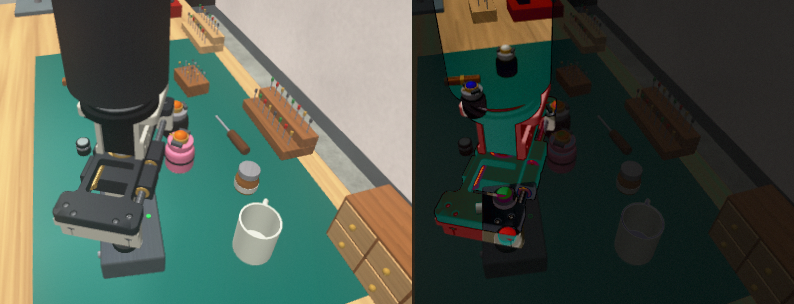

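The end view shows the gripper well above the box, and the difference image shows change only where the arm is. Red reads 0.0775, so it is up, and blue is unmoved. Handing in.

```bash
python3 -c "
from station import arm
print(arm.job_done())"
```

```text
the job is handed in; nothing more can be done
None
```

The clip sequence is done and handed in at about 17 s of the 51 s allowed. `job_done` gives no verdict, so the points below are my own readings:

- **Green button:** I pressed it until it hit its bottom stop, with the fingertips at z 0.0708 m and about 26 N.
- **Blue stone:** I held the closed fingertips about 21 mm above it and about 1 mm off its centre for over 3 s. The force stayed at noise level, so there was no sign of contact.
- **Red button:** I pressed it to its bottom stop, with the fingertips at z 0.0707 m and up to 33 N. I then raised the arm to z 0.247 m, off to the side of the buttons.

**Last checks:**
- The arm was at rest with no contact force.
- The red button was up again, at z 0.0775 m.
- The blue stone was within 1 mm of its first position.
- The scene camera put the amber stone within about 1 mm of its start. The side camera put it about 7 mm off, but the arm partly hid it there, so I put that down to the arm.
- The side camera showed no change in the parts of the bench it could see past the arm.

**Not confirmed:** the arm hid the green button and the white vice from the side camera, and I did not measure either one at the end. So the green button springing back up was not seen. The arm never went near the white vice.

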